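# Load a cut plate into the rack tray with a flat lifter

### The job

The freshly cut tread plate on the outfeed stand is too sharp to touch: first pull the rack's tray fully out by its handle, then slide the flat lifter under the plate, lift it off the stand and set it down flat on the tray's two bars, in the middle and square to the tray. Draw the lifter out and lay it flat on the bench again, leaving the tray out; only the lifter may touch the plate, and leave everything else on the bench where it is.

Things in the scene. Friction and masses are not known exactly. Their poses are not given: they have to be found in the camera images.
- lifter: flat lifter (long-handled spatula). +x points from handle to blade tip; origin on the underside, below mid-handle. Black handle x -67..+70 mm, straight grip part x -57..+57, 20 mm wide, 14 to 38 mm above the underside. Neck 24 wide, 4 thick, x 65..110. Steel blade 60 wide, 3 thick, level with the underside, x 105..205 (middle 155). About 0.2 kg. Starts lying flat on the bench
- blank: freshly cut aluminium tread plate, 110 mm (x) by 120 mm (y), 4 mm thick, about 0.13 kg; origin at the centre of its underside. It starts lying across the two bars of the stand, its x within about 3 degrees of the stand's x
- stand_rest (a point): point midway between the tops of the fixed outfeed stand's two round bars, 80 mm above the bench; axes of the stand. Bars along x at y = +-50 mm, 14 mm thick, 86 mm free between them, from the open entry end (x = -80) to the end stop (x = +82, 16 mm higher than the bars). Side rails at y = +-73 stand 8 mm above the bars. Between the bars all is free down to 8 mm above the bench
- tray_rest (a point): resting place: midway between the tops of the tray's two round bars, 80 mm above the bench; moves with the tray, which slides out to -x. Bars along x (-88..+105 mm) at y = +-50, 14 mm thick, 86 mm free between. Side walls at y = +-78 stand 8 mm above the bars. Front panel at x = -88: top 30 mm below this point. Tray fully out: the rack (up to 155 mm tall) begins at x = +105
- tray_handle (a point): middle of the tray's horizontal round handle bar, 10 mm thick, 90 mm long along y, 40 mm above the bench; axes as tray_rest. 51 mm free between the bar and the tray front, and nothing above it
- tray (a joint): how far the tray is pulled out of the rack, m: 0 shut, 0.17 fully out; stays where left
- brush: hand brush, grey bristles under a wooden block, 150 x 36 x 28 mm; origin under its middle, handle to -x. It and the lifter may have changed places. Not needed, leave it
- tape: grey tape measure standing on edge, 65 x 30 x 60 mm, origin at the centre of its underside; leave alone
- spray: upright white bottle, 56 mm across, 170 mm tall, origin at the centre of its foot; leave alone
- tube_stub: upright offcut of aluminium square tube, 50 x 50 x 110 mm tall, origin at the centre of its foot; leave alone
- angle_piece: lying offcut of aluminium angle, 130 x 40 x 40 mm, origin at the centre of its underside; leave alone
- channel_piece: lying offcut of aluminium channel, 110 x 40 x 30 mm, origin at the centre of its underside; leave alone
- can: upright metal can, 66 mm across, 100 mm tall, origin at the centre of its foot; leave alone
Things that resemble listed ones, but are neither listed nor needed, are in the scene too. Several things have the shape of the blank; the one meant has the colours described above.

How it is judged:
On the way, in this order (a step that is already met when the one before it is completed fails the run):
1. the tray is pulled out (over 145 mm of its 170 mm) (value of joint tray above 0.145 m), for 0.2 s.
2. the plate is lifted clear of the stand on the lifter's blade (15 mm or more above the bars), roughly level (height (world z) of blank above 0.095 m and contact force between blank and lifter above 0.2 N and contact force between blank and stand below 0.05 N and angle between blank's own z axis and vertical below 0.35 rad), for 0.2 s.
3. the plate lies on the tray's bars, in place, with the lifter no longer touching it (z of blank in the frame of tray_rest between -0.004 and 0.004 m and x of blank in the frame of tray_rest between -0.03 and 0.03 m and y of blank in the frame of tray_rest between -0.015 and 0.015 m and angle between blank's own z axis and vertical below 0.05 rad and contact force between blank and lifter below 0.05 N and value of joint tray above 0.145 m), for 0.2 s.
At the end, for the whole second after the job is handed in: Tray out over 145 mm; plate at rest on its bars: height within 4 mm, tilt under 0.05 rad, centre within 30 mm (x) and 15 mm (y) of tray_rest, square within 0.15 rad, clear of the lifter; lifter lies flat on the bench (underside within 6 mm, tilt under 0.06 rad), at rest (all of step 3 and angle between the x axis of blank and the x axis of tray_rest, either way round below 0.15 rad and linear speed of each of blank, lifter below 0.02 m/s and height (world z) of lifter below 0.006 m and angle between lifter's own z axis and vertical below 0.06 rad); the robot touches nothing.
It fails at once if the robot itself touches the plate (contact force between blank and the fingers above 0.5 N or contact force between blank and the arm above 0.5 N).
It fails at once if the plate is dropped off the stand, the lifter or the tray (height (world z) of blank below 0.065 m).
It fails at once if a bystander is shifted over 30 mm or tipped over (distance of any of brush, tape, spray, tube_stub, angle_piece, channel_piece, can from where it was at the start of the episode above 0.03 m or angle between any of brush, tape, spray, tube_stub, angle_piece, channel_piece, can's own z axis and vertical above 0.5 rad).
It also fails if it takes over 72 s, if anything falls off the work surface, if the arm or the gripper's body presses on something with over 40 N, if the wrist force passes 120 N, or if a joint passes its speed limit or range.

### The arm

A 6-joint arm with a two-finger parallel gripper is mounted at the origin on the work surface. World frame = base frame: x ahead of the robot, y to its left, z up, the work surface at z = 0. Lengths are in m, angles in rad, forces in N, time in s.
With the tool pointing down it reaches from about 0.35 to 0.85 m from the base axis. Payload 8.1 kg.
Tool frame: the origin (TCP) lies at the very end of the fingers, on their centre line; the grasp point (between the pads) lies 19 mm behind it; z points along the fingers, y is the line along which they close (so a half turn about z gives the same grasp; the last joint's range is limited). The gripper opens to 93 mm and grips with 3 to 60 N. Pads are 15 mm wide; open, the fingers measure 128 mm over their backs; the gripper's body (75 mm by 188 mm) begins 65 mm behind the grasp point.
Start: joints at [1.109, 0.13, 1.488, -0, 1.523, -0.085], TCP at [0.221, 0.558, 0.219] pointing down, gripper open.
Joint ranges: [-2.96, 2.96], [-0.89, 2.26], [0.02, 2.5], [-1.34, 4.48], [0, 2.73], [-2.66, 2.66]. Speed limits (rad/s): [2.39, 2.39, 2.79, 3.14, 3.14, 3.14].

### API

Orientations are given as a rotation vector (axis times angle).
In Python, from plant import robot, imaging gives the robot as it stands.
- The arm moves only by the tool jog_arm, never from a script. Its argument "rows" is a list of rows, each a list of 2 entries, a list of its own where there are three numbers: the shift along the tool's x, y, z each as a share of 0.2 m, from -1 to 1, then the turn, a rotation vector about the tool's x, y, z each as a share of pi/2 rad, from -1 to 1. A call has 1 to 5 rows; each row is the pose to reach, as a shift and turn from the pose commanded when the call began, along the tool's axes at that moment; what a row does not reach only later rows make up. A row lasts 1/10 s, in which the tool goes at most 50 mm and 8.59 degrees, less where a joint would pass 70% of its speed; a pose out of reach is approached as far as the arm can. A call with a number of a shift or a turn outside -1 to 1 is refused whole. A call with a gripper value outside its range is refused whole. "hand" is the closure, from -1 (fully open) to 1 (shut), set as the call begins (left out, the last holds). The fingers move at their own pace and stop on an object; "squeeze" is the grip in N (left out, the last holds). Time passes only in rows, so rows that repeat a pose let the fingers close. It gives the time, the measured TCP pose, the force, the opening and the grip force at its end, in the units of the state.
- robot.read_state(): the state, without advancing time (a new reading comes with each control period).
- imaging.read_camera(name): name is "scene" or "top" or "wrist"; returns a dict with "frame" (420x560x3 uint8, red, green, blue), "vertical_fov" (degrees; the focal length in pixels is half the picture's height over the tangent of half this angle, whatever the lens; pixels are square), "cx", "cy" (the principal point, pixels), "R" (3x3) and "t" (3): a world point X has camera coordinates R X + t. Camera axes: x right, y down, z forward; pixel columns grow to the right and rows downward; lengths in m; the calibration is good to about 2 mm. The wrist camera is an equidistant fisheye: a pixel r from the principal point sees the ray r / f radians off the axis. A picture is of the moment at which its call begins. There is no depth.
- robot.close_job(): hands the job in; it is judged then, once.
The state is a dict: "t": time; "q": joint angles; "dq": joint speeds; "joint_torque": joint torques, N m; "tool_pos": TCP position; "orientation": TCP orientation; "force": force on the tool from outside, world axes, zero at the start; "wrist_torque": the same for the moment, N m; "opening": finger opening in m; "gripper_force": force on a finger pad.
Only numpy, scipy, OpenCV 4.12 (cv2) and the standard library are available. Lean on these libraries where they do the work, as an engineer would, in place of code of your own. Each camera call takes 0.05 s, during which the arm holds its last target. There are 200 camera calls.

## Working session

There is one attempt and no reset: what is moved stays moved. The work goes in short steps, Python scripts to look and compute and a tool call to move; the robot and the scene stay as the last step left them, time stands still between calls to the robot, and variables do not carry over. Pictures are saved under pics/ and viewed, at most 10 in all, crops included, and the job is handed in when it is done.

Besides the shell and the picture viewer there is one more tool, called as a command line: name --argument value ..., lists and objects as JSON in quotes. jog_arm: Moves the arm, as the interface text tells. Its arguments: {"type":"object","properties":{"rows":{"type":"array"},"hand":{"type":"number"},"squeeze":{"type":"number"}},"required":["rows"]}

```bash
mkdir -p pics; ls
cat > h.py <<'E'
import numpy as np, cv2
from scipy.spatial.transform import Rotation as Rn
from plant import robot, imaging
def cam(n):
    c=imaging.read_camera(n); c['R']=np.array(c['R']); c['t']=np.array(c['t']); c['f']=210/np.tan(np.radians(c['vertical_fov'])/2); c['n']=n; return c
def ray(c,u,v):
    a=(u-c['cx'])/c['f']; b=(v-c['cy'])/c['f']
    if c['n']=='wrist':
        r=np.hypot(a,b)+1e-9; d=np.array([np.sin(r)*a/r,np.sin(r)*b/r,np.cos(r)])
    else: d=np.array([a,b,1.])
    return -c['R'].T@c['t'], c['R'].T@d
def onz(c,u,v,z):
    o,d=ray(c,u,v); return o+d*(z-o[2])/d[2]
def proj(c,X):
    p=c['R']@np.array(X)+c['t']
    if c['n']=='wrist':
        r=np.hypot(p[0],p[1])+1e-9; th=np.arctan2(r,p[2]); return c['cx']+c['f']*th*p[0]/r, c['cy']+c['f']*th*p[1]/r
    return c['cx']+c['f']*p[0]/p[2], c['cy']+c['f']*p[1]/p[2]
def save(n,im): cv2.imwrite('pics/'+n,im[:,:,::-1])
E
python3 - <<'E'
from h import *
import pickle
for n in('scene','top','wrist'):
    c=cam(n); save(n+'0.png',c['frame']); pickle.dump(c,open(n+'0.pkl','wb')); print(n,c['f'],c['cx'],c['cy'],-c['R'].T@c['t'],c['R'].round(3).tolist())
print(robot.read_state())
E
```

```text
pics
scene 467.8909173395296 282.20336333588654 207.3468984734447 [0.81716674 0.76240908 0.99589248] [[-0.894, 0.449, 0.018], [0.341, 0.705, -0.622], [-0.292, -0.55, -0.783]]
top 470.2474612612562 281.2220338738718 206.16101588267648 [0.26067162 0.10044952 1.49579839] [[-0.022, -1.0, -0.007], [-0.988, 0.023, -0.153], [0.153, 0.004, -0.988]]
wrist 325.19226210127806 280.24415006598605 213.6407702451309 [0.14935914 0.58610848 0.38269784] [[0.368, 0.93, -0.001], [0.894, -0.353, 0.276], [0.256, -0.103, -0.961]]
{'t': 0.15, 'q': array([ 1.10861358e+00,  1.31031124e-01,  1.48899485e+00, -2.81757098e-05,
        1.52299727e+00, -8.53873052e-02]), 'dq': array([-0.00281785, -0.00175252, -0.00192478, -0.00023014, -0.00037032,
        0.00133931]), 'joint_torque': array([ 8.14138020e-04, -5.60474253e+01, -4.92335844e+01,  7.67677766e-02,
        3.04193760e-02, -1.26286277e-04]), 'tool_pos': array([0.2205564 , 0.55753235, 0.2178213 ]), 'orientation': array([-5.88304215e-01, -3.08565031e+00,  2.17517850e-03]), 'force': array([-0.13560611, -0.07464838,  0.43557544]), 'wrist_torque': array([-0.00836715, -0.0462943 , -0.05087747]), 'gripper_force': 0.0, 'opening': 0.09282835048757172}
```

```bash
python3 -c "
import cv2,numpy as np
a=cv2.imread('pics/top0.png');cv2.imwrite('pics/top0b.png',cv2.resize(a,(800,600),interpolation=cv2.INTER_CUBIC))"
```

```text
(no output)
```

View pics/top0b.png

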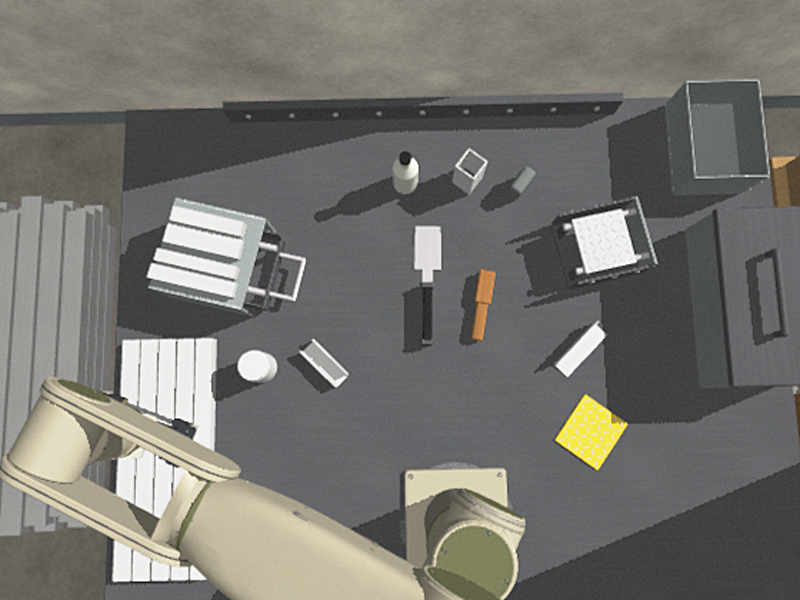

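View pics/scene0.png

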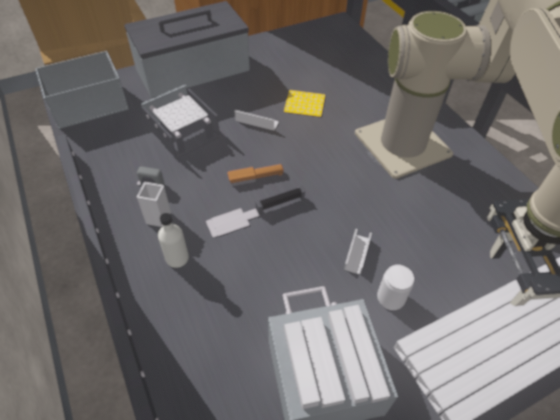

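Top view (800 px wide): the lifter lies at (427,285), blade up and black handle down. The brush is at (484,305) and the stand with the white plate is at (605,240). The yellow plate at (592,432) is a decoy. The rack is at (210,255), handle bar at about (295,278). Next, a close crop of the stand, lifter and handle.

Run:
```python
from h import *
a=cv2.imread('pics/top0.png'); b=cv2.imread('pics/scene0.png')
def crop(im,x,y,w,h,k):
    r=cv2.resize(im[y:y+h,x:x+w],None,fx=k,fy=k,interpolation=cv2.INTER_CUBIC)
    for i in range(0,w,10):
        cv2.line(r,(i*k,0),(i*k,6 if i%50 else 14),(0,0,255),1)
    for i in range(0,h,10):
        cv2.line(r,(0,i*k),(6,i*k),(0,0,255),1)
    return r
top=np.hstack([crop(a,380,130,80,75,5),crop(a,150,160,80,75,5)])
bot=np.hstack([crop(b,135,80,80,75,5),crop(a,280,145,80,75,5)])
cv2.imwrite('pics/crop1.png',np.vstack([top,bot])[:600,:800]); print(np.vstack([top,bot]).shape)
```

```text
(750, 800, 3)
```

View pics/crop1.png

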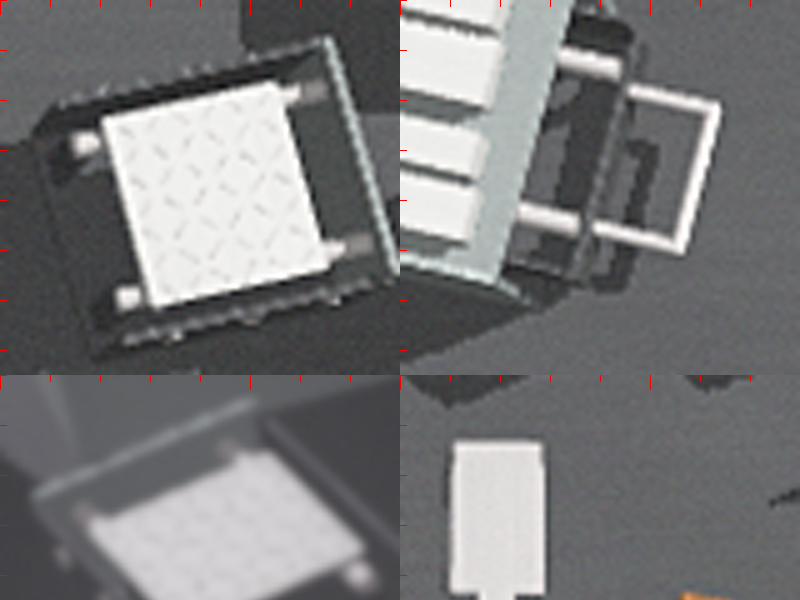

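Crop: the plate with tread marks is on the stand, top corners (400.6,153.6), (435.4,146.6), (445.6,183.6) and (411,191). The end stop is on the right and the open entry on the left. The handle bar runs (214,181) to (207,210), and the blade (291..308.6, 158.6..188.4).

```bash
cat > m.py <<'E'
from h import *
import pickle
c=pickle.load(open('top0.pkl','rb'))
P=np.array([onz(c,u,v,.084) for u,v in [(400.6,153.6),(435.4,146.6),(445.6,183.6),(411,191)]])
print('plate',P.round(4).tolist(),P.mean(0).round(4)); 
for i in range(4): d=P[(i+1)%4]-P[i]; print(' side',np.linalg.norm(d).round(4),np.degrees(np.arctan2(d[1],d[0])).round(1))
B=np.array([onz(c,u,v,.075) for u,v in [(397,158.4),(405.4,189.4)]]);print('bar ends',B.round(4).tolist(),np.linalg.norm(B[1]-B[0]))
S=np.array([onz(c,u,v,.096) for u,v in [(380+328/5,130+8),(380+393/5,130+270/5)]]);d=S[1]-S[0];print('stop',S.round(4).tolist(),np.linalg.norm(d),np.degrees(np.arctan2(d[1],d[0])))
H=np.array([onz(c,u,v,.042) for u,v in [(214,181),(207,210)]]);d=H[1]-H[0];print('handle',H.round(4).tolist(),H.mean(0),np.linalg.norm(d),np.degrees(np.arctan2(d[1],d[0])))
im=c['frame'].astype(int)
# lifter: blade bright, handle dark low
s=im.sum(2); w=np.zeros(s.shape,bool); w[150:245,283:315]=1
b=(s>450)&w; k=(s<75)&w
for n,m,z in(('blade',b,.003),('handle',k,.038)):
    m=m.astype(np.uint8); n_,l,st,ce=cv2.connectedComponentsWithStats(m); j=1+np.argmax(st[1:,4]); print(n,st[j],ce[j],onz(c,*ce[j],z))
    ct=max(cv2.findContours((l==j).astype(np.uint8),0,2)[0],key=len); r=cv2.minAreaRect(ct); print(r,[onz(c,*p,z).round(4).tolist() for p in cv2.boxPoints(r)])
print(s[180:245:4,290:312])
E
python3 m.py
```

```text
plate [[0.6342, -0.266, 0.084], [0.6539, -0.3747, 0.084], [0.5367, -0.3974, 0.084], [0.5163, -0.2905, 0.084]] [ 0.5853 -0.3322  0.084 ]
 side 0.1104 -79.8
 side 0.1193 -169.1
 side 0.1088 100.8
 side 0.1205 11.7
bar ends [[0.6216, -0.2563, 0.075], [0.5233, -0.2762, 0.075]] 0.10027176717204987
stop [[0.677, -0.4039, 0.096], [0.5322, -0.4323, 0.096]] 0.14754125592687262 -168.91851304753092
handle [[0.5706, 0.3164, 0.042], [0.4786, 0.3384, 0.042]] [0.52457936 0.32740448 0.042     ] 0.09463469179786825 166.58808578162532
blade [290 158  19  40 647] [299.01700155 175.21329212] [0.59152221 0.04617808 0.003     ]
((299.0, 177.5), (39.0, 18.0), 90.0) [[0.6496, 0.074, 0.003], [0.6482, 0.0153, 0.003], [0.5191, 0.0193, 0.003], [0.5205, 0.0772, 0.003]]
handle [296 233   1   1   1] [296. 233.] [0.40042071 0.06196646 0.038     ]
((296.0, 233.0), (0.0, 0.0), 0.0) [[0.4004, 0.062, 0.038], [0.4004, 0.062, 0.038], [0.4004, 0.062, 0.038], [0.4004, 0.062, 0.038]]
[[519 698 677 660 659 666 672 659 664 662 669 669 672 663 668 661 667 688
  657 245 297 304]
 [612 684 678 657 661 667 654 660 665 664 665 672
[... 739 characters left out ...]
0 146 238 336 322 323 324 315
  317 334 291 320]
 [181 183 201 195 198 201 137 132 141 157 145 137 235 316 321 308 322 313
  311 320 314 317]
 [198 198 192 195 206 178 133 130 156 139 133 161 227 329 297 315 314 306
  298 315 300 302]
 [199 186 205 188 195 184 109 132 139 154 127 145 233 327 321 318 312 311
  304 311 304 312]
 [197 205 193 193 215 179  88 148 136 167 146 157 222 312 305 304 299 313
  305 299 301 315]
 [190 206 204 194 198 169  79 130 122 143 124 164 245 315 306 312 299 309
  300 309 301 311]
 [195 182 192 195 177 195 315 282 285 291 293 297 285 289 297 308 311 296
  310 306 312 317]
 [179 185 189 153 190 258 321 321 296 310 315 308 294 316 312 303 309 299
  310 322 297 313]]
```

```bash
cat >> h.py <<'E'
def down(yaw_y):  # tool pointing down, tool y at yaw (deg)
    y=np.array([np.cos(np.radians(yaw_y)),np.sin(np.radians(yaw_y)),0]); z=np.array([0,0,-1.]); return np.column_stack([np.cross(y,z),y,z])
def cmd(pos,yaw_y,s=None):
    s=s or robot.read_state(); R0=Rn.from_rotvec(s['orientation']).as_matrix()
    d=R0.T@(np.array(pos)-s['tool_pos'])/.2; r=Rn.from_matrix(R0.T@down(yaw_y)).as_rotvec()/(np.pi/2)
    print('pos',s['tool_pos'].round(4),'t',round(s['t'],2),'shift',d.round(3),'turn',r.round(3))
E
python3 - <<'E'
from h import *
import pickle
c=pickle.load(open('top0.pkl','rb'))
tx=np.array([.232,.973]);ty=np.array([-.973,.232]);H=np.array([.526,.332])
f=lambda p:((p[:2]-H)@tx).round(3).tolist()+[((p[:2]-H)@ty).round(3)]
for n,u,v,z in(('rack',185,161,.155),('rack',169.5,217,.155),('panel',197,165,.05),('panel',188,212,.05),('bar',193,173,.08),('bar',185.5,204,.08),('chan1',211,241,.03),('chan2',220,238,.03),('chan3',243,265,.03),('can',180,248,.1)):
    p=onz(c,u,v,z); print(n,p.round(3),f(p))
a=onz(c,299.1,173.3,.003);b=onz(c,299.1,219.5,.038);d=a-b;print(a,b,np.linalg.norm(d[:2]),np.degrees(np.arctan2(d[1],d[0])))
for v in(200.5,238.5):print(onz(c,299,v,.038))
cmd([.53,.35,.22],166.6)
E
```

```text
Traceback (most recent call last):
TypeError: unsupported operand type(s) for +: 'float' and 'list'
```

```bash
cat > m2.py <<'E'
from h import *
import pickle
c=pickle.load(open('top0.pkl','rb'))
tx=np.array([.232,.973]);ty=np.array([-.973,.232]);H=np.array([.526,.332])
f=lambda p:(((p[:2]-H)@tx).round(3),((p[:2]-H)@ty).round(3))
for n,u,v,z in(('rack',185,161,.155),('rack',169.5,217,.155),('panel',197,165,.05),('panel',188,212,.05),('bar',193,173,.08),('bar',185.5,204,.08),('chan1',211,241,.03),('chan2',220,238,.03),('chan3',243,265,.03),('can',180,248,.1)):
    p=onz(c,u,v,z); print(n,p.round(3),f(p))
a=onz(c,299.1,173.3,.003);b=onz(c,299.1,219.5,.038);d=a-b;print(a,b,np.linalg.norm(d[:2]),np.degrees(np.arctan2(d[1],d[0])))
for v in(200.5,238.5):print(onz(c,299,v,.038))
cmd([.53,.35,.22],166.6)
E
python3 m2.py
```

```text
rack [0.608 0.385 0.155] (np.float64(0.07), np.float64(-0.068))
rack [0.444 0.428 0.155] (np.float64(0.074), np.float64(0.102))
panel [0.622 0.369 0.05 ] (np.float64(0.058), np.float64(-0.085))
panel [0.472 0.396 0.05 ] (np.float64(0.05), np.float64(0.067))
bar [0.589 0.376 0.08 ] (np.float64(0.057), np.float64(-0.051))
bar [0.493 0.398 0.08 ] (np.float64(0.056), np.float64(0.047))
chan1 [0.382 0.328 0.03 ] (np.float64(-0.038), np.float64(0.139))
chan2 [0.391 0.3   0.03 ] (np.float64(-0.063), np.float64(0.124))
chan3 [0.306 0.228 0.03 ] (np.float64(-0.152), np.float64(0.19))
can [0.358 0.409 0.1  ] (np.float64(0.036), np.float64(0.182))
[0.59786253 0.04573101 0.003     ] [0.44246191 0.05114932 0.038     ] 0.15549505343575673 -1.996906344159324
[0.50258486 0.04977785 0.038     ]
[0.38309522 0.05312416 0.038     ]
pos [0.2206 0.5575 0.2178] t 0.15 shift [-1.82  -0.396 -0.01 ] turn [-1.000e-03 -1.000e-03 -1.091e+00]
```

jog_arm --rows '[[[-0.22, -0.05, 0], [0, 0, -0.09]], [[-0.45, -0.1, 0], [0, 0, -0.18]], [[-0.68, -0.15, 0], [0, 0, -0.27]], [[-0.9, -0.2, 0], [0, 0, -0.36]], [[-0.95, -0.21, 0], [0, 0, -0.45]]]' --hand 1 --squeeze 20

```text
t: 0.65
tool_pos: [0.3854, 0.4459, 0.2182]
orientation: [-0.519, 3.098, -0.002]
force: [-0.6, 1.1, 0.6]
opening: 0.0573
gripper_force: 0.0
```

```bash
python3 -c "
from h import *
cmd([.5306,.3515,.22],166.6)"
```

```text
pos [0.3854 0.4459 0.2182] t 0.65 shift [-0.532 -0.683 -0.008] turn [-0.001 -0.    -0.64 ]
```

jog_arm --rows '[[[-0.13, -0.17, 0], [0, 0, -0.09]], [[-0.26, -0.34, 0], [0, 0, -0.18]], [[-0.39, -0.51, 0], [0, 0, -0.27]], [[-0.53, -0.68, 0], [0, 0, -0.36]], [[-0.53, -0.68, 0], [0, 0, -0.45]]]'

```text
t: 1.15
tool_pos: [0.5301, 0.3507, 0.2178]
orientation: [1.558, -2.728, 0.003]
force: [0.0, -0.0, 0.7]
opening: 0.0175
gripper_force: 0.0
```

jog_arm --rows '[[[0, 0, 0], [0, 0, -0.09]], [[0, 0, 0], [0, 0, -0.19]], [[0, 0, 0.1], [0, 0, -0.19]], [[0, 0, 0.2], [0, 0, -0.19]], [[0, 0, 0.25], [0, 0, -0.19]]]'

```text
t: 1.65
tool_pos: [0.5253, 0.354, 0.1661]
orientation: [1.943, -2.464, -0.001]
force: [0.2, 0.3, -0.1]
opening: 0.0004
gripper_force: 0.0
```

Run:
```python
from h import *
cmd([.5306,.3515,.022],166.6)
c=cam('wrist');save('w1.png',c['frame'])
s=robot.read_state();print(s['q'])
```

```text
pos [0.5253 0.354  0.1661] t 1.65 shift [ 0.004 -0.031  0.72 ] turn [ 0.002 -0.001 -0.001]
[ 5.12171818e-01  2.52033171e-01  1.44968481e+00 -3.46567424e-06
  1.44497289e+00 -2.39389254e+00]
```

View pics/w1.png

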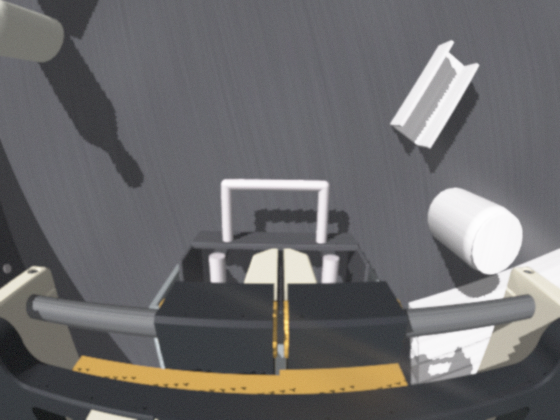

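Wrist view: the handle bar runs from (222,184) to (328,184). The front panel's top edge is at row ~240, and the finger tips are near (280,252).

Run:
```python
from h import *
c=cam('wrist')
for u,v,z in((222,184,.042),(328,184,.042),(275,184,.042),(275,240,.05)):print(onz(c,u,v,z).round(4))
print(proj(c,[.5306,.3515,.022]))
```

```text
[0.5706 0.3198 0.042 ]
[0.4771 0.3424 0.042 ]
[0.5238 0.3314 0.042 ]
[0.5358 0.3806 0.05  ]
(np.float64(273.3575531816702), np.float64(201.5398351899945))
```

jog_arm --rows '[[[0, 0, 0.2], [0, 0, 0]], [[0, 0, 0.4], [0, 0, 0]], [[0, 0, 0.6], [0, 0, 0]], [[0, 0, 0.7], [0, 0, 0]], [[0, 0, 0.72], [0, 0, 0]]]'

```text
t: 2.25
tool_pos: [0.5244, 0.3536, 0.0218]
orientation: [1.942, -2.463, -0.001]
force: [-0.6, -0.1, -0.8]
opening: 0.0006
gripper_force: 0.0
```

jog_arm --rows '[[[0.03, 0, 0], [0, 0, 0]], [[0.06, 0, 0], [0, 0, 0]], [[0.12, 0, 0], [0, 0, 0]], [[0.2, 0, 0], [0, 0, 0]], [[0.3, 0, 0], [0, 0, 0]]]'

```text
t: 2.75
tool_pos: [0.5133, 0.2964, 0.0268]
orientation: [-1.943, 2.464, -0.001]
force: [-0.0, 2.3, 0.3]
opening: 0.0005
gripper_force: 1.1
```

jog_arm --rows '[[[0.1, 0, 0.02], [0, 0, 0]], [[0.2, 0, 0.02], [0, 0, 0]], [[0.3, 0, 0.02], [0, 0, 0]], [[0.4, 0, 0.02], [0, 0, 0]], [[0.48, 0, 0.02], [0, 0, 0]]]'

```text
t: 3.25
tool_pos: [0.4903, 0.2018, 0.0221]
orientation: [-1.943, 2.466, -0.001]
force: [-0.4, 2.5, 1.2]
opening: -0.0001
gripper_force: 1.1
```

Run:
```python
from h import *
s=robot.read_state();print(s['force'],s['tool_pos'])
c=cam('top');save('t2.png',c['frame'])
cv2.imwrite('pics/t2c.png',cv2.resize(c['frame'][150:260,130:290,::-1],None,fx=5,fy=5,interpolation=cv2.INTER_CUBIC))
```

```text
[-0.36257774  2.47982539  1.16064304] [0.49029774 0.20177782 0.02212767]
```

View pics/t2c.png

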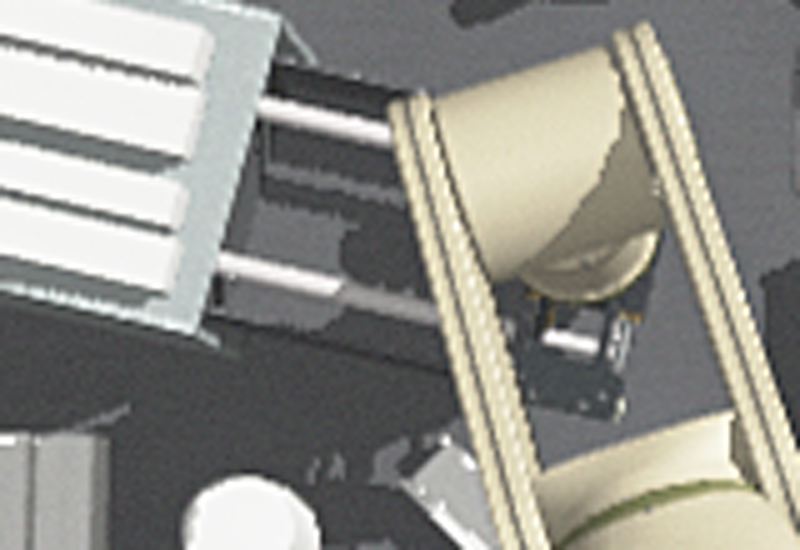

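The tray is coming out under the arm, and its bars are visible at (300,120) and (280,275). I'll pull the last ~25 mm gently.

jog_arm --rows '[[[0.03, 0, 0], [0, 0, 0]], [[0.05, 0, 0], [0, 0, 0]], [[0.07, 0, 0], [0, 0, 0]], [[0.09, 0, 0], [0, 0, 0]], [[0.1, 0, 0], [0, 0, 0]]]'

```text
t: 3.8
tool_pos: [0.486, 0.185, 0.021]
orientation: [-1.943, 2.465, 0.002]
force: [4.1, 14.6, -4.0]
opening: 0.0003
gripper_force: 7.8
```

jog_arm --rows '[[[0.01, 0, 0], [0, 0, 0]], [[0.02, 0, 0], [0, 0, 0]], [[0.03, 0, 0], [0, 0, 0]]]'

```text
t: 4.1
tool_pos: [0.486, 0.1847, 0.0213]
orientation: [-1.938, 2.458, 0.009]
force: [12.9, 44.1, -18.6]
opening: 0.0007
gripper_force: 22.9
```

jog_arm --rows '[[[-0.04, 0, 0], [0, 0, 0]], [[-0.07, 0, 0], [0, 0, 0]], [[-0.07, 0, -0.2], [0, 0, 0]], [[-0.07, 0, -0.45], [0, 0, 0]], [[-0.07, 0, -0.7], [0, 0, 0]]]'

```text
t: 4.6
tool_pos: [0.486, 0.1907, 0.1612]
orientation: [1.943, -2.464, -0.001]
force: [1.3, 0.7, 0.6]
opening: 0.0008
gripper_force: 0.0
```

```bash
python3 -c "
from h import *
cmd([.488,.0495,.16],88)"
```

```text
pos [0.486  0.1907 0.1612] t 4.6 shift [ 0.684 -0.174  0.007] turn [ 0.    -0.002  0.872]
```

jog_arm --rows '[[[0.2, -0.05, 0], [0, 0, 0.09]], [[0.4, -0.1, 0], [0, 0, 0.18]], [[0.6, -0.15, 0], [0, 0, 0.27]], [[0.68, -0.17, 0], [0, 0, 0.36]], [[0.68, -0.17, 0], [0, 0, 0.45]]]' --hand -1

```text
t: 5.1
tool_pos: [0.4882, 0.0483, 0.1604]
orientation: [0.957, -2.991, 0.002]
force: [0.4, 0.1, -0.0]
opening: 0.036
gripper_force: 0.0
```

jog_arm --rows '[[[0, 0, 0], [0, 0, 0.09]], [[0, 0, 0], [0, 0, 0.18]], [[0, 0, 0], [0, 0, 0.27]], [[0, 0, 0], [0, 0, 0.36]], [[0, 0, 0], [0, 0, 0.42]]]'

```text
t: 5.6
tool_pos: [0.4881, 0.0507, 0.1602]
orientation: [-0.058, -3.14, 0.001]
force: [0.6, -0.4, -0.2]
opening: 0.0759
gripper_force: 0.0
```

Run:
```python
from h import *
import pickle
c=cam('wrist');save('w2.png',c['frame']); pickle.dump(c,open('w2.pkl','wb'))
cmd([.488,.0495,.009],88); print(robot.read_state()['q'])
```

```text
pos [0.4881 0.0508 0.1603] t 5.65 shift [-0.001 -0.006  0.756] turn [-0.    -0.001 -0.004]
[-3.73782673e-04 -1.32417347e-01  1.85814310e+00 -7.01344282e-04
  1.41713661e+00 -1.52968968e+00]
```

View pics/w2.png

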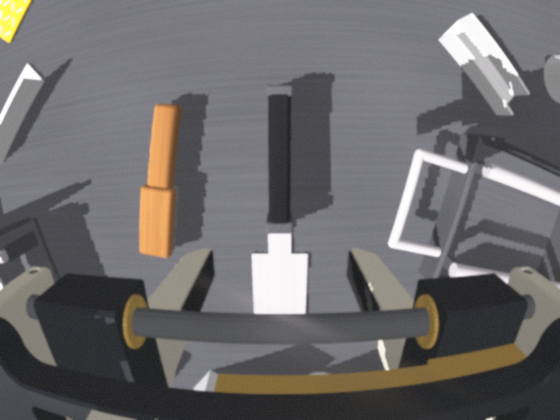

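Wrist view: the lifter handle spans columns 269–290 and rows 95–223, with the neck at (280,245) and blade below it. The tray handle's outer corners are at (390,244) and (418,152), and its bars show at (520,185) and (480,272).

Run:
```python
from h import *
import pickle
c=pickle.load(open('w2.pkl','rb'))
for n,u,v,z in(('h back',280,95,.030),('h front',279.7,223,.038),('hmid',280,160,.038),('neck',280.5,250,.004),('bl',252,254,.003),('br',308,254,.003),('tip bl',252,312,.003),('th1',391,244,.042),('th2',419,152,.042)):print(n,onz(c,u,v,z).round(4))
```

```text
h back [0.3861 0.0544 0.03  ]
h front [0.5028 0.0498 0.038 ]
hmid [0.4444 0.0523 0.038 ]
neck [0.5438 0.0491 0.004 ]
bl [0.5479 0.0182 0.003 ]
br [0.5501 0.0785 0.003 ]
tip bl [0.6223 0.0128 0.003 ]
th1 [0.5273 0.1573 0.042 ]
th2 [0.4382 0.1811 0.042 ]
```

jog_arm --rows '[[[0, 0, 0.2], [0, 0, 0]], [[0, 0, 0.4], [0, 0, 0]], [[0, 0, 0.6], [0, 0, 0]], [[0, 0, 0.7], [0, 0, 0]], [[0, 0, 0.755], [0, 0, 0]]]'

```text
t: 6.15
tool_pos: [0.4862, 0.0509, 0.0069]
orientation: [-0.046, -3.137, 0.001]
force: [0.5, -0.6, -0.8]
opening: 0.0931
gripper_force: 0.0
```

jog_arm --rows '[[[0, 0, 0], [0, 0, 0]], [[0, 0, 0], [0, 0, 0]], [[0, 0, 0], [0, 0, 0]], [[0, 0, 0], [0, 0, 0]], [[0, 0, 0], [0, 0, 0]]]' --hand 1 --squeeze 58

```text
t: 6.65
tool_pos: [0.4893, 0.0511, 0.0107]
orientation: [0.049, 3.139, 0.0]
force: [-0.6, 0.7, -0.1]
opening: 0.0577
gripper_force: 0.0
```

jog_arm --rows '[[[0, 0, 0], [0, 0, 0]], [[0, 0, 0], [0, 0, 0]], [[0, 0, 0], [0, 0, 0]], [[0, 0, 0], [0, 0, 0]], [[0, 0, 0], [0, 0, 0]]]'

```text
t: 7.15
tool_pos: [0.4884, 0.051, 0.0096]
orientation: [-0.049, -3.141, 0.0]
force: [-0.1, -0.4, 0.1]
opening: 0.0199
gripper_force: 58.0
```

jog_arm --rows '[[[0, 0, -0.1], [0, 0, 0]], [[0, 0, -0.25], [0, 0, 0]], [[0, 0, -0.45], [0, 0, 0]], [[0, 0, -0.65], [0, 0, 0]], [[0, 0, -0.75], [0, 0, 0]]]'

```text
t: 7.65
tool_pos: [0.4898, 0.0511, 0.1633]
orientation: [0.049, 3.137, 0.0]
force: [0.1, 0.9, -2.3]
opening: 0.0196
gripper_force: 58.0
```

Run:
```python
from h import *
cmd([.5336,-.0662,.16],11)
c=cam('scene');save('s3.png',c['frame'])
c=cam('wrist');save('w3.png',c['frame'])
v=np.hstack([cv2.imread('pics/s3.png')[100:300,180:430],cv2.imread('pics/w3.png')[60:360,150:410][:200*3//2][:200]]);cv2.imwrite('pics/v3.png',cv2.resize(v,None,fx=1.5,fy=1.5))
```

```text
pos [0.4898 0.0511 0.1633] t 7.65 shift [-0.237 -0.58   0.017] turn [0.002 0.002 0.858]
```

View pics/v3.png

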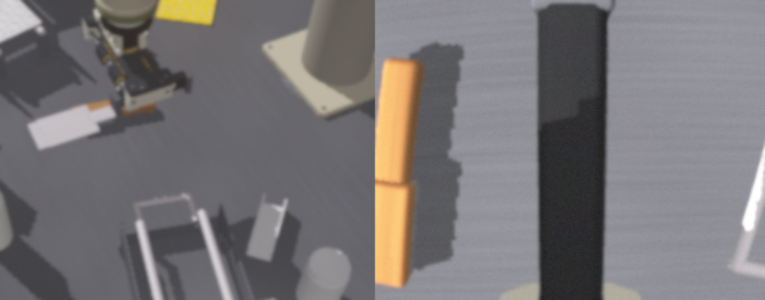

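The lifter is held: blade left of the gripper at (65,125) in the scene crop, handle straight in the wrist view. Moving to the stand's entry.

jog_arm --rows '[[[-0.06, -0.14, 0], [0, 0, 0.08]], [[-0.12, -0.28, 0], [0, 0, 0.17]], [[-0.18, -0.42, 0], [0, 0, 0.26]], [[-0.23, -0.56, 0], [0, 0, 0.35]], [[-0.24, -0.58, 0], [0, 0, 0.43]]]'

```text
t: 8.25
tool_pos: [0.5321, -0.069, 0.1568]
orientation: [-1.098, -2.94, 0.002]
force: [0.3, -0.2, -1.6]
opening: 0.0196
gripper_force: 58.0
```

jog_arm --rows '[[[0, 0, 0], [0, 0, 0.08]], [[0, 0, 0], [0, 0, 0.17]], [[0, 0, 0], [0, 0, 0.26]], [[0, 0, 0], [0, 0, 0.35]], [[0, 0, 0], [0, 0, 0.43]]]'

```text
t: 8.75
tool_pos: [0.5314, -0.066, 0.1567]
orientation: [-2.007, -2.412, 0.003]
force: [0.5, -0.2, -3.2]
opening: 0.0194
gripper_force: 58.0
```

Run:
```python
from h import *
cmd([.5336,-.0662,.0676],11)
c=cam('top');save('t4.png',c['frame']); s=cam('scene');save('s4.png',s['frame'])
P=robot.read_state()['tool_pos'];u=np.array([.1908,-.9816,0])
for n,x in(('tip',160),('base',60)):
  q=P+u*x/1000; q[2]=P[2]-.008; print(n,proj(c,q),proj(s,q))
a=cv2.resize(c['frame'][90:230,300:470],None,fx=2.35,fy=2.35,interpolation=2); b=cv2.resize(s['frame'][60:200,120:290],None,fx=2.35,fy=2.35,interpolation=2)
save('v4.png',np.hstack([a,b]))
```

```text
pos [ 0.5314 -0.066   0.1567] t 8.75 shift [-0.004  0.012  0.445] turn [-0.002 -0.001 -0.006]
tip (np.float64(392.83285296106726), np.float64(172.0632634266485)) (np.float64(198.31127155071354), np.float64(114.05831756173242))
base (np.float64(359.5807376580287), np.float64(179.23115960945034)) (np.float64(218.23852729733426), np.float64(134.21637489466957))
```

View pics/v4.png

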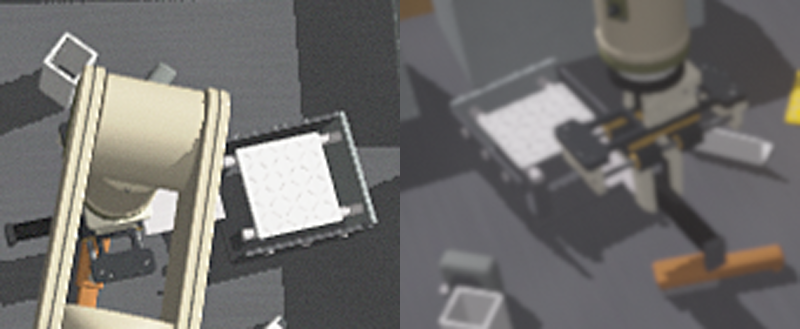

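jog_arm --rows '[[[0, 0.01, 0.1], [0, 0, 0]], [[0, 0.01, 0.25], [0, 0, 0]], [[0, 0.01, 0.4], [0, 0, -0.006]], [[0, 0.01, 0.445], [0, 0, -0.006]], [[0, 0.01, 0.445], [0, 0, -0.006]]]'

```text
t: 9.35
tool_pos: [0.5326, -0.0655, 0.068]
orientation: [-1.985, -2.429, 0.004]
force: [-0.3, 0.3, -3.2]
opening: 0.0196
gripper_force: 58.0
```

Run:
```python
from h import *
cmd([.5643,-.2242,.0676],11)
s=cam('scene'); w=cam('wrist')
P=robot.read_state()['tool_pos'];u=np.array([.1908,-.9816,0]);n=np.array([.9816,.1908,0])
for x in(60,160):
  for y in(-30,30):
    q=P+u*x/1000+n*y/1000; q[2]=P[2]-.0066; print(x,y,np.round(proj(s,q),1),np.round(proj(w,q),1))
for nm,x in(('back',-112),('back-57',-102)):
    q=P+u*x/1000;q[2]=P[2]+.0284; print(nm,np.round(proj(s,q),1),np.round(proj(w,q),1))
a=cv2.resize(s['frame'][90:190,150:290],None,fx=4,fy=4,interpolation=2)
b=cv2.resize(w['frame'],None,fx=.6,fy=.6)[:, :230]; pad=np.zeros((400,230,3),np.uint8); pad[:252]=b
save('v5.png',np.hstack([a,pad])); save('w5.png',w['frame'])
```

```text
pos [ 0.5326 -0.0655  0.068 ] t 9.35 shift [-0.809 -0.002  0.   ] turn [-0.003 -0.001  0.005]
60 -30 [228.8 152.7] [235.3 342.5]
60 30 [210.5 161.9] [326.3 343.2]
160 -30 [209.6 133. ] [243.9 430.3]
160 30 [191.6 141.6] [315.7 430.8]
back [255.6 186.5] [284.1  41.4]
back-57 [253.3 184.2] [284.   64.4]
```

View pics/v5.png

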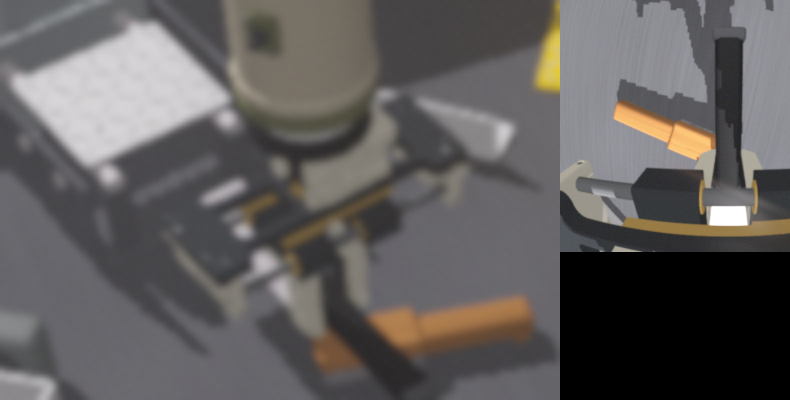

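Wrist view: the handle's back top edge is at row ~63 against 64 predicted, so the lifter is level. Sliding under the plate.

jog_arm --rows '[[[-0.1, 0, 0], [0, 0, 0]], [[-0.25, 0, 0], [0, 0, 0]], [[-0.4, 0, 0], [0, 0, 0]], [[-0.52, 0, 0], [0, 0, 0]], [[-0.6, 0, 0], [0, 0, 0]]]'

```text
t: 9.95
tool_pos: [0.5601, -0.1859, 0.073]
orientation: [1.989, 2.427, 0.001]
force: [-0.1, 0.8, -2.5]
opening: 0.0193
gripper_force: 58.0
```

jog_arm --rows '[[[-0.1, 0, 0], [0, 0, 0]], [[-0.17, 0, 0], [0, 0, 0]], [[-0.2, 0, 0], [0, 0, 0]], [[-0.21, 0, 0], [0, 0, 0]], [[-0.21, 0, 0], [0, 0, 0]]]'

```text
t: 10.45
tool_pos: [0.5666, -0.2244, 0.0704]
orientation: [-1.99, -2.43, -0.0]
force: [-0.5, -0.5, -3.1]
opening: 0.0196
gripper_force: 58.0
```

Run:
```python
from h import *
cmd([.5643,-.2242,.0676],11); print(robot.read_state()['force'])
```

```text
pos [ 0.5666 -0.2244  0.0704] t 10.45 shift [ 0.003 -0.011  0.014] turn [-0.    -0.     0.004]
[-0.47292458 -0.54767037 -3.06157717]
```

jog_arm --rows '[[[0, -0.01, -0.03], [0, 0, 0]], [[0, -0.01, -0.06], [0, 0, 0]], [[0, -0.01, -0.08], [0, 0, 0]], [[0, -0.01, -0.1], [0, 0, 0]], [[0, -0.01, -0.12], [0, 0, 0]]]'

```text
t: 10.95
tool_pos: [0.5647, -0.225, 0.095]
orientation: [-1.991, -2.43, -0.0]
force: [-0.1, -0.3, -3.3]
opening: 0.0199
gripper_force: 58.0
```

jog_arm --rows '[[[0, 0, -0.03], [0, 0, 0]], [[0, 0, -0.07], [0, 0, 0]], [[0, 0, -0.12], [0, 0, 0]], [[0, 0, -0.18], [0, 0, 0]], [[0, 0, -0.22], [0, 0, 0]]]'

```text
t: 11.45
tool_pos: [0.5653, -0.2255, 0.1406]
orientation: [1.99, 2.429, 0.001]
force: [-1.3, -0.1, -4.0]
opening: 0.02
gripper_force: 58.0
```

jog_arm --rows '[[[0, 0, -0.02], [0, 0, 0]], [[0, 0, -0.02], [0, 0, 0]], [[0, 0, -0.02], [0, 0, 0]]]'

```text
t: 11.75
tool_pos: [0.5646, -0.2251, 0.1423]
orientation: [-1.991, -2.43, 0.0]
force: [-0.5, -0.4, -3.7]
opening: 0.0196
gripper_force: 58.0
```

Run:
```python
from h import *
import pickle
s=robot.read_state();print(s['tool_pos'],s['force'],s['wrist_torque'],s['q'])
for n in('top','scene','wrist'):
    c=cam(n);pickle.dump(c,open(n+'6.pkl','wb')); save(n+'6.png',c['frame'])
a=cv2.imread('pics/top6.png')[100:240,340:480];b=cv2.imread('pics/scene6.png')[50:190,100:240];v=np.hstack([a,b])
cv2.imwrite('pics/v6.png',cv2.resize(v,None,fx=2.85,fy=2.85,interpolation=2))
```

```text
[ 0.56455049 -0.22510813  0.14233416] [-0.53385321 -0.35196227 -3.66196609] [0.02932974 0.06143743 0.00255301] [-4.63740042e-01  1.97696687e-01  1.55411145e+00 -3.28555858e-05
  1.39017793e+00 -6.61841780e-01]
```

View pics/v6.png

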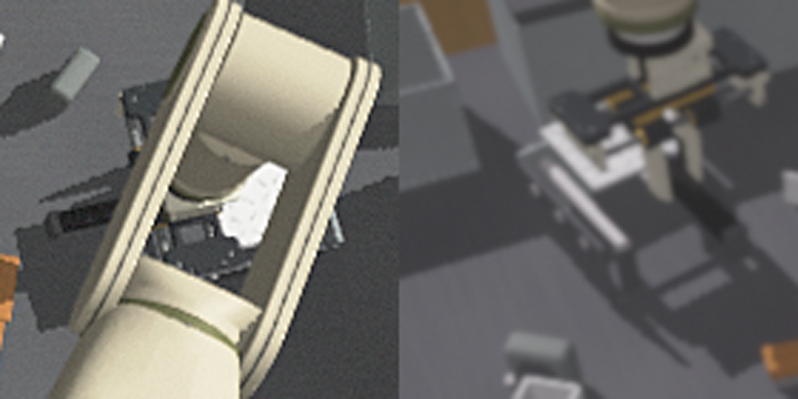

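The plate is on the blade, clear of the stand: scene crop corners at (541,128) and (597,188). I'll check these against prediction for level, then plan the carry.

Run:
```python
from h import *
import pickle
c=pickle.load(open('scene6.pkl','rb'))
P=np.array([.5646,-.2251]);u=np.array([.1908,-.9816]);n=np.array([.9816,.1908]);C=P+u*.1094
for z in(.130,.1397):
  for x in(-55,55):
    for y in(-60,60): print(z,x,y,np.round(proj(c,[*(C+u*x/1000+n*y/1000),z]),1))
print('seen',149.8,94.9,169.5,116)
cmd([.45,-.2251,.17],11)
# tray geometry: handle corners final (wrist) -> centre
H=np.array([[.5273,.1573],[.4382,.1811]]);d=H[1]-H[0];print(H.mean(0),np.linalg.norm(d),np.degrees(np.arctan2(*d[::-1])))
```

```text
0.13 -55 -60 [206.1 100.8]
0.13 -55 60 [169.1 117.3]
0.13 55 -60 [186.5  81.8]
0.13 55 60 [150.3  97. ]
0.1397 -55 -60 [205.7  98.1]
0.1397 -55 60 [168.5 114.6]
0.1397 55 -60 [186.   79.1]
0.1397 55 60 [149.6  94.2]
seen 149.8 94.9 169.5 116
pos [ 0.5643 -0.225   0.1419] t 11.9 shift [ 0.112 -0.56  -0.14 ] turn [-0.001 -0.     0.004]
[0.48275 0.1692 ] 0.09222391230044409 165.04457118136844
```

```bash
cat > tray.py <<'E'
from h import *
import pickle
c=pickle.load(open('top6.pkl','rb')); g=c['frame'].astype(np.float32).mean(2)
th=np.radians(76.4); tx=np.array([np.cos(th),np.sin(th)]);ty=np.array([-tx[1],tx[0]]);T=np.array([.5186,.312])
def val(xy,z):
    u,v=proj(c,[*xy,z]); return float(cv2.remap(g,np.float32([[u]]),np.float32([[v]]),1)[0,0])
if __name__=='__main__':
  for s in(-1,1):
    pts=[]
    for x in np.arange(-80,61,10):
        o=np.arange(-20,20.1,1); p=np.array([val(T+tx*x/1e3+ty*(s*50+k)/1e3,.08) for k in o])
        w=np.clip(p-120,0,None); 
        if w.sum()>300: pts.append((x,round(s*50+(w*o).sum()/w.sum(),1),int(w.max())))
    print(s,pts)
  # along-bar profile
  for s in(-1,1):
    o=np.arange(-110,-70,2);print('bar x',s,[(int(k),int(val(T+tx*k/1e3+ty*s*.05,.08))) for k in o])
    o=np.arange(84,130,2);print('rackedge z.08',s,[(int(k),int(val(T+tx*k/1e3+ty*s*.05,.08))) for k in o])
  o=np.arange(-165,-120,2)
  for y in(-25,0,25): print('handle',y,[(int(k),int(val(T+tx*k/1e3+ty*y/1e3,.043))) for k in o])
E
python3 tray.py
```

```text
-1 [(np.int64(-80), np.float64(-50.7), 124), (np.int64(-70), np.float64(-51.3), 127), (np.int64(-60), np.float64(-50.9), 115), (np.int64(-50), np.float64(-51.1), 119), (np.int64(-40), np.float64(-51.4), 121), (np.int64(-30), np.float64(-51.8), 120), (np.int64(-20), np.float64(-51.4), 116), (np.int64(-10), np.float64(-51.6), 122), (np.int64(0), np.float64(-52.1), 121), (np.int64(10), np.float64(-52.1), 115), (np.int64(20), np.float64(-52.0), 118), (np.int64(30), np.float64(-52.5), 121), (np.int64(40), np.float64(-52.6), 116), (np.int64(50), np.float64(-52.5), 116), (np.int64(60), np.float64(-52.7), 118)]
1 [(np.int64(-80), np.float64(49.3), 116), (np.int64(-70), np.float64(49.2), 119), (np.int64(-60), np.float64(48.7), 121), (np.int64(-50), np.float64(48.5), 116), (np.int64(-40), np.float64(48.3), 114), (np.int64(-30), np.float64(48.3), 118), (np.int64(-20), np.float64(48.0), 118), (np.int64(-10), np.float64(47.9), 113), (np.int64(0), np.float64(47.7), 114), (np.int64(10), np.float64(47.7), 117), (np.int64(20), np.float64(47.3), 118), (np.int64(30), np.float64(46.9), 118), (np.int64(4
[... 1396 characters left out ...]
33, 104), (-131, 106), (-129, 107), (-127, 106), (-125, 104), (-123, 104), (-121, 105)]
handle 0 [(-165, 101), (-163, 106), (-161, 106), (-159, 103), (-157, 102), (-155, 96), (-153, 94), (-151, 137), (-149, 193), (-147, 248), (-145, 240), (-143, 212), (-141, 151), (-139, 115), (-137, 94), (-135, 97), (-133, 100), (-131, 103), (-129, 103), (-127, 103), (-125, 105), (-123, 105), (-121, 103)]
handle 25 [(-165, 95), (-163, 101), (-161, 105), (-159, 107), (-157, 104), (-155, 100), (-153, 97), (-151, 117), (-149, 162), (-147, 218), (-145, 236), (-143, 226), (-141, 168), (-139, 120), (-137, 101), (-135, 100), (-133, 104), (-131, 102), (-129, 102), (-127, 102), (-125, 103), (-123, 104), (-121, 104)]
```

jog_arm --rows '[[[0, 0, -0.03], [0, 0, 0]], [[0, 0, -0.1], [0, 0, 0]], [[0, 0, -0.2], [0, 0, 0]], [[0, 0, -0.3], [0, 0, 0]], [[0.02, 0, -0.4], [0, 0, 0]]]'

```text
t: 12.4
tool_pos: [0.5642, -0.2217, 0.2249]
orientation: [1.99, 2.429, 0.0]
force: [1.1, -0.8, -4.6]
opening: 0.0197
gripper_force: 58.0
```

jog_arm --rows '[[[0.04, 0, -0.08], [0, 0, 0]], [[0.1, 0, -0.13], [0, 0, 0]], [[0.18, 0, -0.16], [0, 0, 0]], [[0.28, 0, -0.18], [0, 0, 0]], [[0.4, 0, -0.18], [0, 0, 0]]]'

```text
t: 12.9
tool_pos: [0.5476, -0.1411, 0.2586]
orientation: [-1.991, -2.43, -0.0]
force: [0.3, 0.4, -3.8]
opening: 0.0197
gripper_force: 58.0
```

Run:
```python
from h import *
cmd([.4931,.2056,.26],11)
```

```text
pos [ 0.5476 -0.1411  0.2586] t 12.9 shift [ 1.753  0.074 -0.007] turn [-0.    -0.     0.004]
```

jog_arm --rows '[[[0.12, 0, 0], [0, 0, 0]], [[0.25, 0.01, 0], [0, 0, 0]], [[0.38, 0.02, 0], [0, 0, 0]], [[0.51, 0.03, 0], [0, 0, 0]], [[0.64, 0.03, 0], [0, 0, 0]]]'

```text
t: 13.4
tool_pos: [0.5276, -0.0136, 0.2577]
orientation: [-1.989, -2.43, 0.001]
force: [-0.2, -0.4, -3.7]
opening: 0.0194
gripper_force: 58.0
```

jog_arm --rows '[[[0.13, 0, 0], [0, 0, 0]], [[0.26, 0.01, 0], [0, 0, 0]], [[0.39, 0.02, 0], [0, 0, 0]], [[0.52, 0.03, 0], [0, 0, 0]], [[0.65, 0.03, 0], [0, 0, 0]]]'

```text
t: 13.9
tool_pos: [0.5075, 0.1147, 0.2577]
orientation: [-1.989, -2.43, 0.001]
force: [-0.0, -0.2, -4.2]
opening: 0.0196
gripper_force: 58.0
```

jog_arm --rows '[[[0.12, 0, 0], [0, 0, 0]], [[0.22, 0, 0], [0, 0, 0]], [[0.3, 0, 0], [0, 0, -0.01]], [[0.36, 0, 0], [0, 0, -0.03]], [[0.4, 0.01, 0], [0, 0, -0.06]]]'

```text
t: 14.4
tool_pos: [0.4939, 0.1929, 0.258]
orientation: [-1.869, -2.524, 0.001]
force: [0.5, -0.0, -3.2]
opening: 0.0195
gripper_force: 58.0
```

jog_arm --rows '[[[0.02, 0, 0], [0, 0, -0.04]], [[0.02, 0, 0], [0, 0, -0.09]], [[0.02, 0, 0], [0, 0, -0.14]], [[0.02, 0, 0], [0, 0, -0.19]], [[0.02, 0, 0], [0, 0, -0.24]]]'

```text
t: 14.9
tool_pos: [0.4933, 0.1956, 0.258]
orientation: [-1.361, -2.83, 0.001]
force: [0.5, 0.3, -4.0]
opening: 0.0194
gripper_force: 58.0
```

jog_arm --rows '[[[0, 0, 0], [0, 0, -0.05]], [[0, 0, 0], [0, 0, -0.1]], [[0, 0, 0], [0, 0, -0.15]], [[0, 0, 0], [0, 0, -0.2]], [[0, 0, 0], [0, 0, -0.25]]]'

```text
t: 15.4
tool_pos: [0.4933, 0.1955, 0.258]
orientation: [-0.783, -3.041, 0.001]
force: [-1.1, -0.1, -3.6]
opening: 0.0198
gripper_force: 58.0
```

jog_arm --rows '[[[0, 0, 0], [0, 0, -0.05]], [[0, 0, 0], [0, 0, -0.1]], [[0, 0, 0], [0, 0, -0.15]], [[0, 0, 0], [0, 0, -0.2]], [[0, 0, 0], [0, 0, -0.25]]]'

```text
t: 15.9
tool_pos: [0.4933, 0.1955, 0.258]
orientation: [-0.175, -3.135, 0.001]
force: [-0.6, -0.0, -3.9]
opening: 0.0196
gripper_force: 58.0
```

Run:
```python
from h import *
cmd([.4931,.2056,.26],165.7); s=robot.read_state();print(s['q'],s['wrist_torque'],s['force'])
```

```text
pos [0.4933 0.1955 0.258 ] t 15.9 shift [ 0.006  0.05  -0.01 ] turn [ 0.    -0.001 -0.912]
[ 2.80716840e-01 -7.01490567e-02  1.62155954e+00 -1.81479296e-05
  1.59147842e+00 -1.17860677e+00] [0.02344928 0.13211747 0.01559593] [-0.55178594 -0.03636326 -3.93818952]
```

Carrying well. Remaining turn −0.912.

jog_arm --rows '[[[0, 0.01, 0], [0, 0, -0.05]], [[0, 0.02, 0], [0, 0, -0.1]], [[0, 0.03, 0], [0, 0, -0.15]], [[0, 0.04, 0], [0, 0, -0.2]], [[0, 0.05, 0], [0, 0, -0.25]]]'

```text
t: 16.4
tool_pos: [0.4944, 0.2055, 0.258]
orientation: [0.44, -3.109, 0.0]
force: [0.2, -0.4, -3.4]
opening: 0.0195
gripper_force: 58.0
```

jog_arm --rows '[[[0, 0, 0], [0, 0, -0.05]], [[0, 0, 0], [0, 0, -0.1]], [[0, 0, 0], [0, 0, -0.15]], [[0, 0, 0], [0, 0, -0.2]], [[0, 0, 0], [0, 0, -0.25]]]'

```text
t: 16.9
tool_pos: [0.4944, 0.2054, 0.258]
orientation: [1.038, -2.964, 0.0]
force: [-0.6, 0.5, -3.5]
opening: 0.0194
gripper_force: 58.0
```

jog_arm --rows '[[[0, 0, 0], [0, 0, -0.05]], [[0, 0, 0], [0, 0, -0.1]], [[0, 0, 0], [0, 0, -0.15]], [[0, 0, 0], [0, 0, -0.2]], [[0, 0, 0], [0, 0, -0.25]]]'

```text
t: 17.4
tool_pos: [0.4945, 0.2054, 0.258]
orientation: [1.597, -2.704, -0.0]
force: [0.6, -0.4, -3.1]
opening: 0.0196
gripper_force: 58.0
```

jog_arm --rows '[[[0, 0, 0], [0, 0, -0.05]], [[0, 0, 0], [0, 0, -0.1]], [[0, 0, 0], [0, 0, -0.14]], [[0, 0, 0], [0, 0, -0.16]], [[0, 0, 0], [0, 0, -0.16]]]'

```text
t: 17.9
tool_pos: [0.4946, 0.2054, 0.2581]
orientation: [1.919, -2.486, -0.0]
force: [0.0, 0.4, -4.0]
opening: 0.0195
gripper_force: 58.0
```

Run:
```python
from h import *
import pickle
cmd([.4931,.2056,.15],165.7); s=robot.read_state();print(s['q'],s['wrist_torque'],s['force'])
for n in('top','scene','wrist'):
    c=cam(n);pickle.dump(c,open(n+'7.pkl','wb')); save(n+'7.png',c['frame'])
# plate visibility: predicted corners and bright-mask contour in top and scene
P=s['tool_pos'][:2];th=np.radians(75.5);u=np.array([np.cos(th),np.sin(th)]);n=np.array([-u[1],u[0]]);C=P+u*.1094;z=s['tool_pos'][2]-.0026
for nm in('top','scene'):
    c=pickle.load(open(nm+'7.pkl','rb'))
    print(nm,[tuple(np.round(proj(c,[*(C+u*x/1e3+n*y/1e3),z]),1)) for x,y in((-55,-60),(55,-60),(55,60),(-55,60))])
    g=c['frame'].min(2); m=(g>(185 if nm=='top' else 130)).astype(np.uint8); k,l,st,ce=cv2.connectedComponentsWithStats(m)
    q=proj(c,[*C,z]); print(' ctr',np.round(q,1),[(st[j].tolist(),ce[j].round(1).tolist()) for j in range(1,k) if st[j,4]>60 and np.hypot(*(ce[j]-q))<90])
```

```text
pos [0.4946 0.2054 0.2581] t 17.9 shift [0.    0.007 0.54 ] turn [ 0.001 -0.    -0.004]
[ 2.97937090e-01 -5.68885059e-02  1.60871574e+00 -1.00836026e-04
  1.59088510e+00 -2.58795307e+00] [-0.00687442  0.07653163 -0.05082111] [ 0.02952793  0.38378966 -3.95730811]
top [(np.float64(229.4), np.float64(165.7)), (np.float64(190.2), np.float64(156.8)), (np.float64(178.6), np.float64(199.2)), (np.float64(218.4), np.float64(208.4))]
 ctr [204.1 182.4] [([119, 144, 54, 22, 570], [145.5, 154.4]), ([114, 156, 57, 26, 733], [142.5, 168.5]), ([200, 166, 34, 103, 162], [216.8, 217.6]), ([108, 174, 48, 18, 413], [131.5, 182.7]), ([103, 184, 49, 20, 495], [126.8, 194.0]), ([246, 200, 18, 23, 72], [257.2, 213.4]), ([179, 202, 25, 8, 69], [190.9, 205.6]), ([167, 245, 27, 21, 422], [179.0, 255.3])]
scene [(np.float64(271.2), np.float64(211.7)), (np.float64(282.8), np.float64(257.4)), (np.float64(344.5), np.float64(246.7)), (np.float64(328.8), np.float64(202.6))]
 ctr [306.9 228.7] [([345, 229, 27, 45, 707], [357.1, 252.0])]
```

```bash
cat > pe.py <<'E'
from h import *
import pickle,sys
def prof(tag,C,L,z,names=('top','scene')):
    th=np.radians(L);u=np.array([np.cos(th),np.sin(th)]);n=np.array([-u[1],u[0]])
    for nm in names:
        c=pickle.load(open(nm+tag+'.pkl','rb'));g=c['frame'].astype(np.float32).mean(2)
        def val(x,y):
            a,b=proj(c,[*(C+u*x/1e3+n*y/1e3),z]);return int(cv2.remap(g,np.float32([[a]]),np.float32([[b]]),1)[0,0])
        o=range(-16,17,4)
        for k in(-45,-15,15,45):
            print(nm,k,'far',[val(55+i,k) for i in o],'near',[val(-55+i,k) for i in o],'left',[val(k,60+i) for i in o],'right',[val(k,-60+i) for i in o])
if __name__=='__main__':
    P=np.array([.4946,.2054]);th=np.radians(75.5)
    prof('7',P+.1094*np.array([np.cos(th),np.sin(th)]),75.5,.2555)
E
python3 pe.py
```

```text
top -45 far [125, 193, 203, 177, 123, 114, 76, 87, 176] near [123, 129, 133, 136, 141, 145, 148, 152, 155] left [147, 177, 184, 181, 191, 211, 209, 204, 198] right [182, 179, 175, 170, 167, 162, 157, 153, 149]
top -15 far [239, 226, 214, 241, 171, 95, 69, 89, 171] near [87, 91, 93, 96, 98, 107, 92, 92, 95] left [152, 192, 202, 204, 200, 157, 206, 195, 123] right [194, 192, 190, 183, 182, 179, 174, 171, 167]
top 15 far [136, 134, 148, 155, 108, 97, 71, 80, 176] near [41, 45, 42, 39, 69, 154, 147, 126, 202] left [155, 155, 153, 152, 121, 132, 226, 205, 124] right [197, 197, 196, 198, 195, 196, 194, 159, 110]
top 45 far [150, 145, 229, 244, 179, 94, 71, 73, 172] near [68, 66, 79, 86, 114, 153, 102, 176, 176] left [163, 145, 130, 157, 118, 115, 228, 203, 118] right [204, 195, 200, 205, 142, 117, 153, 194, 198]
scene -45 far [214, 215, 211, 207, 175, 101, 80, 80, 80] near [108, 108, 110, 134, 188, 209, 208, 209, 211] left [143, 139, 139, 138, 118, 108, 107, 107, 106] right [109, 109, 110, 135, 194, 203, 200, 206, 209]
scene -15 far [207, 210, 205, 207, 178, 104, 80, 80, 80] near [164, 164, 165, 172, 182, 172, 149, 143, 146] left [146, 145, 142, 139, 118, 109, 108, 107, 107] right [107, 107, 108, 139, 200, 210, 208, 207, 210]
scene 15 far [144, 140, 140, 144, 136, 104, 86, 86, 86] near [106, 106, 107, 114, 134, 145, 148, 153, 155] left [147, 145, 143, 139, 117, 108, 108, 109, 107] right [185, 183, 124, 146, 205, 213, 210, 211, 213]
scene 45 far [143, 148, 189, 208, 186, 128, 109, 108, 108] near [106, 107, 108, 115, 137, 147, 144, 139, 142] left [170, 159, 149, 140, 113, 106, 107, 108, 140] right [206, 188, 128, 146, 206, 206, 200, 207, 213]
```

Scene profiles put all four plate edges within ~2 mm of prediction, so the plate is square and in place on the blade. Lowering.

jog_arm --rows '[[[0, 0.007, 0.03], [0, 0, 0]], [[0, 0.007, 0.1], [0, 0, 0]], [[0, 0.007, 0.2], [0, 0, 0]], [[0, 0.007, 0.32], [0, 0, 0]], [[0, 0.007, 0.43], [0, 0, 0]]]'

```text
t: 18.55
tool_pos: [0.4933, 0.2052, 0.1702]
orientation: [1.917, -2.487, -0.001]
force: [-0.7, -0.2, -4.7]
opening: 0.0197
gripper_force: 58.0
```

jog_arm --rows '[[[0, 0, 0.1], [0, 0, 0]], [[0, 0, 0.18], [0, 0, 0]], [[0, 0, 0.25], [0, 0, 0]], [[0, 0, 0.28], [0, 0, 0]], [[0, 0, 0.29], [0, 0, 0]]]'

```text
t: 19.05
tool_pos: [0.4934, 0.2052, 0.1135]
orientation: [1.917, -2.487, -0.001]
force: [-0.1, -0.9, -3.4]
opening: 0.0198
gripper_force: 58.0
```

Run:
```python
from h import *
cmd([.4931,.2056,.0666],165.7); print(robot.read_state()['q'][5])
```

```text
pos [0.4934 0.2052 0.1135] t 19.05 shift [-0.002  0.002  0.235] turn [ 0.001 -0.001 -0.005]
-2.5858281470917057
```

jog_arm --rows '[[[0, 0, 0.04], [0, 0, 0]], [[0, 0, 0.08], [0, 0, 0]], [[0, 0, 0.11], [0, 0, 0]], [[0, 0, 0.14], [0, 0, 0]], [[0, 0, 0.16], [0, 0, 0]]]'

```text
t: 19.55
tool_pos: [0.494, 0.2054, 0.0821]
orientation: [1.918, -2.488, -0.0]
force: [-0.6, -0.4, -2.6]
opening: 0.0197
gripper_force: 58.0
```

jog_arm --rows '[[[0, 0, 0.03], [0, 0, 0]], [[0, 0, 0.06], [0, 0, 0]], [[0, 0, 0.075], [0, 0, 0]], [[0, 0, 0.075], [0, 0, 0]], [[0, 0, 0.075], [0, 0, 0]]]'

```text
t: 20.05
tool_pos: [0.4941, 0.2055, 0.0677]
orientation: [-1.918, 2.488, -0.0]
force: [0.0, 0.3, -2.4]
opening: 0.0192
gripper_force: 58.0
```

Run:
```python
from h import *
import pickle
s=robot.read_state();print(s['force'],s['tool_pos'],s['q'])
c=cam('scene');pickle.dump(c,open('scene8.pkl','wb'))
from pe import prof
prof('8',np.array([.5207,.3115]),75.4,.084,('scene',))
# withdraw waypoints: d (m), phi (deg)
t=np.radians(75.4);tx=np.array([np.cos(t),np.sin(t)]);ty=np.array([-tx[1],tx[0]]);T=np.array([.5207,.3115]);E=T-.088*tx
for d,phi in((.03,4),(.06,8),(.09,11),(.12,14),(.15,16),(.18,18)):
    p=np.radians(phi);v=np.cos(p)*tx-np.sin(p)*ty;W=E-(.022+d)*v;print(d,phi,W.round(4),'tip lat',round((.138-d)*np.sin(p)*1e3)); cmd([*W,.0666],165.4-phi,s)
```

```text
[ 0.04048878  0.27595211 -2.38054936] [0.49409893 0.20546292 0.06770112] [ 2.98244710e-01  8.29169573e-02  1.82418804e+00  1.41994259e-05
  1.23443280e+00 -2.58595039e+00]
scene -45 far [215, 215, 211, 207, 174, 125, 121, 123, 125] near [128, 127, 125, 133, 182, 208, 209, 209, 211] left [143, 139, 139, 129, 91, 76, 85, 82, 71] right [78, 73, 81, 142, 198, 205, 203, 207, 207]
scene -15 far [203, 212, 208, 208, 182, 139, 123, 96, 87] near [92, 130, 163, 179, 170, 150, 144, 144, 145] left [146, 145, 142, 128, 88, 70, 68, 69, 70] right [82, 77, 85, 148, 204, 211, 209, 209, 210]
scene 15 far [211, 206, 207, 208, 183, 142, 123, 97, 88] near [101, 86, 76, 85, 118, 140, 141, 139, 144] left [147, 146, 144, 130, 90, 72, 72, 71, 73] right [82, 78, 87, 148, 206, 213, 210, 212, 212]
scene 45 far [203, 204, 209, 209, 187, 149, 183, 204, 207] near [127, 126, 127, 128, 136, 145, 144, 140, 142] left [209, 195, 183, 145, 92, 76, 75, 75, 75] right [83, 80, 89, 158, 208, 209, 205, 210, 213]
0.03 4 [0.4819 0.1771] tip lat 8
pos [0.4941 0.2055 0.0677] t 20.05 shift [0.153 0.023 0.005] turn [-0.     0.     0.043]
0.06 8 [0.467  0.1506] tip lat 11
pos [0.4941 0.2055 0.0677] t 20.05 shift [0.3   0.061 0.005] turn [-0.     0.     0.087]
0.09 11 [0.4501 0.1253] tip lat 9
pos [0.4941 0.2055 0.0677] t 20.05 shift [0.443 0.111 0.005] turn [-0.     0.     0.121]
0.12 14 [0.4305 0.1017] tip lat 4
pos [0.4941 0.2055 0.0677] t 20.05 shift [0.583 0.175 0.005] turn [-0.     0.     0.154]
0.15 16 [0.411  0.0783] tip lat -3
pos [0.4941 0.2055 0.0677] t 20.05 shift [0.721 0.24  0.005] turn [-0.     0.     0.176]
0.18 18 [0.3897 0.0562] tip lat -13
pos [0.4941 0.2055 0.0677] t 20.05 shift [0.855 0.315 0.005] turn [-0.     0.     0.198]
```

jog_arm --rows '[[[0.07, 0.01, 0], [0, 0, 0.02]], [[0.15, 0.023, 0], [0, 0, 0.043]], [[0.23, 0.04, 0], [0, 0, 0.067]], [[0.3, 0.06, 0], [0, 0, 0.087]], [[0.37, 0.085, 0], [0, 0, 0.105]]]'

```text
t: 20.6
tool_pos: [0.4583, 0.137, 0.0679]
orientation: [-1.702, 2.64, -0.001]
force: [0.1, 0.0, -1.7]
opening: 0.0195
gripper_force: 58.0
```

Run:
```python
from h import *
s=robot.read_state();print(s['force'],s['q'][5])
t=np.radians(75.4);tx=np.array([np.cos(t),np.sin(t)]);ty=np.array([-tx[1],tx[0]]);T=np.array([.5207,.3115]);E=T-.088*tx
for d,phi in((.09,11),(.105,12.5),(.12,14),(.15,16),(.18,18)):
    p=np.radians(phi);v=np.cos(p)*tx-np.sin(p)*ty;W=E-(.022+d)*v; cmd([*W,.0666],165.4-phi,s)
```

```text
[ 0.07733118  0.01536756 -1.70337485] -2.5328096127627604
pos [0.4583 0.137  0.0679] t 20.6 shift [0.07  0.013 0.006] turn [-0.    -0.     0.014]
pos [0.4583 0.137  0.0679] t 20.6 shift [0.144 0.031 0.006] turn [-0.   -0.    0.03]
pos [0.4583 0.137  0.0679] t 20.6 shift [0.218 0.054 0.006] turn [-0.    -0.     0.047]
pos [0.4583 0.137  0.0679] t 20.6 shift [0.365 0.095 0.006] turn [-0.    -0.     0.069]
pos [0.4583 0.137  0.0679] t 20.6 shift [0.51  0.146 0.006] turn [-0.    -0.     0.091]
```

jog_arm --rows '[[[0.07, 0.013, 0], [0, 0, 0.014]], [[0.144, 0.031, 0], [0, 0, 0.03]], [[0.218, 0.054, 0], [0, 0, 0.047]], [[0.29, 0.075, 0], [0, 0, 0.06]], [[0.365, 0.095, 0], [0, 0, 0.069]]]'

```text
t: 21.1
tool_pos: [0.4108, 0.0784, 0.0678]
orientation: [-1.558, 2.728, -0.001]
force: [-1.2, -0.6, -2.3]
opening: 0.0197
gripper_force: 58.0
```

jog_arm --rows '[[[0.07, 0.02, 0], [0, 0, 0.01]], [[0.145, 0.05, 0], [0, 0, 0.02]], [[0.2, 0.07, -0.05], [0, 0, 0.02]], [[0.2, 0.07, -0.2], [0, 0, 0.02]], [[0.2, 0.07, -0.35], [0, 0, 0.02]]]'

```text
t: 21.6
tool_pos: [0.3778, 0.0512, 0.1378]
orientation: [1.514, -2.751, -0.001]
force: [1.2, 0.5, -1.5]
opening: 0.0192
gripper_force: 58.0
```

Run:
```python
from h import *
cmd([.4884,.051,.13],88.2)
```

```text
pos [0.3778 0.0512 0.1378] t 21.6 shift [-0.295 -0.468  0.038] turn [ 0.    -0.001  0.661]
```

jog_arm --rows '[[[0, 0, 0], [0, 0, 0.06]], [[0, 0, 0], [0, 0, 0.14]], [[0, 0, 0], [0, 0, 0.22]], [[-0.06, -0.1, 0], [0, 0, 0.3]], [[-0.12, -0.2, 0], [0, 0, 0.38]]]'

```text
t: 22.1
tool_pos: [0.4261, 0.0504, 0.138]
orientation: [-0.632, 3.076, -0.001]
force: [-0.3, -0.2, -0.9]
opening: 0.0197
gripper_force: 58.0
```

Run:
```python
from h import *
cmd([.4884,.051,.11],88.2)
```

```text
pos [0.4261 0.0504 0.138 ] t 22.1 shift [-0.287 -0.12   0.14 ] turn [-0.     0.001  0.278]
```

jog_arm --rows '[[[-0.1, -0.04, 0], [0, 0, 0.08]], [[-0.2, -0.08, 0], [0, 0, 0.16]], [[-0.28, -0.12, 0.05], [0, 0, 0.23]], [[-0.287, -0.12, 0.1], [0, 0, 0.278]], [[-0.287, -0.12, 0.14], [0, 0, 0.278]]]'

```text
t: 22.6
tool_pos: [0.4878, 0.0514, 0.1091]
orientation: [-0.043, -3.141, 0.0]
force: [0.3, -0.5, -2.9]
opening: 0.0195
gripper_force: 58.0
```

jog_arm --rows '[[[0, 0, 0.12], [0, 0, 0]], [[0, 0, 0.24], [0, 0, 0]], [[0, 0, 0.36], [0, 0, 0]], [[0, 0, 0.4], [0, 0, 0]], [[0, 0, 0.4], [0, 0, 0]]]'

```text
t: 23.1
tool_pos: [0.4864, 0.0517, 0.0285]
orientation: [-0.038, -3.139, 0.0]
force: [-0.6, -0.5, -3.5]
opening: 0.0194
gripper_force: 58.0
```

Run:
```python
from h import *
cmd([.4884,.051,.0096],88.2); print(robot.read_state()['force'])
```

```text
pos [0.4864 0.0517 0.0285] t 23.1 shift [-0.01  -0.003  0.095] turn [-0.    -0.002  0.005]
[-0.59877057 -0.49383186 -3.48392148]
```

jog_arm --rows '[[[0, 0, 0.03], [0, 0, 0]], [[0, 0, 0.05], [0, 0, 0]], [[0, 0, 0.07], [0, 0, 0]], [[0, 0, 0.085], [0, 0, 0]], [[0, 0, 0.09], [0, 0, 0]]]'

```text
t: 23.6
tool_pos: [0.4879, 0.052, 0.0114]
orientation: [-0.039, -3.141, 0.0]
force: [-0.3, 0.7, -2.7]
opening: 0.0199
gripper_force: 58.0
```

jog_arm --rows '[[[0, 0, 0], [0, 0, 0]], [[0, 0, 0], [0, 0, 0]], [[0, 0, 0], [0, 0, 0]]]'

```text
t: 23.9
tool_pos: [0.4882, 0.0519, 0.0118]
orientation: [0.039, 3.141, -0.0]
force: [-0.1, -0.0, -2.3]
opening: 0.0195
gripper_force: 58.0
```

jog_arm --rows '[[[0, 0, 0.005], [0, 0, 0]], [[0, 0, 0.01], [0, 0, 0]], [[0, 0, 0.012], [0, 0, 0]], [[0, 0, 0.012], [0, 0, 0]]]'

```text
t: 24.3
tool_pos: [0.4882, 0.052, 0.0096]
orientation: [0.039, 3.141, -0.0]
force: [-2.1, -0.4, 3.8]
opening: 0.0195
gripper_force: 58.0
```

jog_arm --rows '[[[0, 0, 0], [0, 0, 0]], [[0, 0, 0], [0, 0, 0]], [[0, 0, 0], [0, 0, 0]], [[0, 0, 0], [0, 0, 0]], [[0, 0, 0], [0, 0, 0]]]' --hand -1

```text
t: 24.8
tool_pos: [0.488, 0.052, 0.0092]
orientation: [0.039, 3.141, 0.0]
force: [0.0, 0.5, 0.5]
opening: 0.0553
gripper_force: 0.0
```

jog_arm --rows '[[[0, 0, 0], [0, 0, 0]], [[0, 0, 0], [0, 0, 0]], [[0, 0, 0], [0, 0, 0]], [[0, 0, 0], [0, 0, 0]], [[0, 0, 0], [0, 0, 0]]]'

```text
t: 25.3
tool_pos: [0.4881, 0.052, 0.0093]
orientation: [0.039, 3.141, -0.0]
force: [0.6, -0.7, 0.2]
opening: 0.0921
gripper_force: 0.0
```

jog_arm --rows '[[[0, 0, -0.1], [0, 0, 0]], [[0, 0, -0.3], [0, 0, 0]], [[0, 0, -0.5], [0, 0, 0]], [[0, 0, -0.7], [0, 0, 0]], [[0, 0, -0.9], [0, 0, 0]]]'

```text
t: 25.8
tool_pos: [0.4877, 0.052, 0.1909]
orientation: [0.039, 3.141, -0.0]
force: [0.7, 0.5, -0.2]
opening: 0.0927
gripper_force: 0.0
```

jog_arm --rows '[[[0.3, 0, 0], [0, 0, 0]], [[0.45, 0, 0], [0, 0, 0]], [[0.45, 0, 0], [0, 0, 0]], [[0.45, 0, 0], [0, 0, 0]]]'

```text
t: 26.2
tool_pos: [0.398, 0.0543, 0.1896]
orientation: [0.039, 3.139, -0.0]
force: [-0.6, -0.8, -0.5]
opening: 0.093
gripper_force: 0.0
```

Run:
```python
from h import *
import pickle
print(robot.read_state()['tool_pos'],robot.read_state()['t'])
for n in('top','scene','wrist'):
    c=cam(n);pickle.dump(c,open(n+'9.pkl','wb'));save(n+'9.png',c['frame'])
from pe import prof
prof('9',np.array([.5207,.3115]),75.4,.084)
c=pickle.load(open('top9.pkl','rb'));g=c['frame'].min(2)
m=(g>185).astype(np.uint8);k,l,st,ce=cv2.connectedComponentsWithStats(m)
for nm,X in(('plate',[.5207,.3115,.084]),('blade',[.598,.046,.003])):
    q=np.array(proj(c,X));j=l[int(round(q[1])),int(round(q[0]))];
    if j:
        ct=max(cv2.findContours((l==j).astype(np.uint8),0,2)[0],key=len);r=cv2.minAreaRect(ct);print(nm,q.round(1),st[j],r,[onz(c,*p,X[2]).round(3).tolist() for p in cv2.boxPoints(r)])
# other items: image change vs start outside robot
a=pickle.load(open('scene0.pkl','rb'))['frame'].astype(int);b=pickle.load(open('scene9.pkl','rb'))['frame'].astype(int)
d=(np.abs(a-b).sum(2)>90).astype(np.uint8);k,l,st,ce=cv2.connectedComponentsWithStats(cv2.morphologyEx(d,2,np.ones((3,3),np.uint8)))
print([s.tolist() for s in st[1:] if s[4]>15])
```

```text
[0.39795297 0.05426777 0.18958966] 26.2
top -45 far [240, 241, 239, 245, 183, 171, 188, 192, 188] near [187, 187, 181, 186, 231, 240, 235, 237, 239] left [240, 235, 231, 245, 172, 99, 104, 107, 107] right [58, 47, 49, 84, 212, 238, 228, 232, 237]
top -15 far [239, 227, 231, 243, 193, 107, 100, 97, 97] near [68, 69, 65, 64, 216, 246, 231, 234, 239] left [241, 240, 237, 245, 171, 95, 103, 101, 107] right [59, 50, 48, 81, 213, 244, 236, 236, 239]
top 15 far [235, 224, 235, 247, 190, 70, 63, 63, 66] near [66, 66, 83, 89, 219, 244, 238, 228, 238] left [240, 241, 240, 246, 125, 59, 63, 66, 65] right [56, 47, 50, 72, 216, 246, 240, 239, 239]
top 45 far [232, 238, 241, 244, 185, 130, 145, 160, 168] near [149, 173, 174, 162, 213, 245, 241, 237, 237] left [241, 235, 224, 244, 119, 60, 65, 68, 67] right [55, 51, 44, 83, 225, 242, 227, 231, 241]
scene -45 far [215, 214, 211, 207, 175, 127, 123, 125, 126] near [130, 130, 127, 135, 182, 208, 209, 210, 212] left [211, 207, 205, 191, 126, 84, 91, 93, 96] right [83, 79, 85, 143, 198, 205, 203, 207, 209]
scene -15 far [214, 213, 208, 208, 177, 108, 91
[... 1081 characters left out ...]
, 18, 102], [419, 44, 60, 62, 2124], [396, 57, 11, 28, 197], [299, 61, 8, 9, 65], [283, 70, 5, 11, 42], [390, 73, 5, 4, 18], [503, 77, 13, 17, 93], [280, 85, 7, 9, 52], [472, 84, 17, 20, 141], [274, 88, 61, 56, 1391], [186, 95, 22, 21, 121], [270, 95, 4, 8, 25], [157, 98, 44, 32, 837], [289, 128, 5, 10, 41], [552, 131, 8, 22, 135], [195, 146, 29, 19, 337], [548, 146, 12, 20, 110], [305, 152, 4, 13, 46], [512, 170, 48, 80, 1754], [489, 205, 7, 12, 65], [478, 211, 8, 8, 38], [490, 219, 8, 11, 57], [268, 228, 68, 78, 2954], [358, 235, 12, 10, 68], [490, 238, 12, 19, 116], [495, 245, 11, 13, 72], [547, 245, 6, 4, 23], [379, 246, 33, 24, 542], [516, 252, 44, 44, 1173], [415, 274, 145, 111, 6223]]
```

The plate edges match the resting place in both views, the lifter is back flat on the bench, and the robot is clear of everything.

```bash
python3 -c "
from h import *
print(robot.close_job())"
```

```text
the job is handed in; nothing more can be done
None
```

The job is handed in (no verdict was returned): the tray is fully out, and the plate rests on its bars, centred and square to about 2 mm in both camera views. The lifter is flat on the bench again, nothing else was knowingly touched, and it took about 26 s of the 72 s allowed.

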